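# Touch-latch desk box: press ajar, swing open

### The job

Open the larger of the two wooden touch-latch boxes on the desk. Press its lid down near the free edge until the catch lets go, come away so that the spring lifts the lid ajar by itself, then gently push the lid on with the fingers, up and over, until it leans back open on its own. Do not pinch the lid, do not lift or shift either box, keep the smaller box shut and leave the other things on the desk where they stand.

Things in the scene. Friction and masses are not known exactly. Their poses are not given: they have to be found in the camera images.
- long_box: The box to open, the larger one. A desk box, dark wood, 140 mm (box x) by 200 mm (box y) by 60 mm tall, open-topped with 6 mm walls, closed by a handleless lid; loose on the desk, 0.9 kg or so. Origin: centre of its underside. Box +x points from the lid's free edge to its hinge (roughly away from the robot), box z up.
- long_lid (a joint): Long box lid angle: 0 shut and latched (level, 8 mm above the rim), negative pressed in (stop -0.055), about 0.45 ajar, 1.57 upright, back stop 1.85. Once freed, a spring lifts it to ajar only and it does not latch again. Beyond ajar the lid (0.15 kg) swings freely: let go before upright it falls back to ajar, past upright it falls to the back stop and stays.
- long_press (a point): Where to press: on the lid's top face, midway along, 20 mm in from the free edge, 125 mm from the hinge; 76 mm above the desk when shut; moves with the lid. Pushed down about 5 mm here (some 2 to 5 N; stop at 7 mm) the catch lets go; the lid rises when the finger goes up.
- long_edge (a point): Middle of the lower corner of the lid's free edge, the edge nearer the robot; 145 mm from the hinge line. The lid is a plain wooden leaf, 145 x 200 mm, 8 mm thick, overhanging the box front by 10 mm. Moves with the lid: 68 mm above the desk when shut, about 130 mm when ajar.
- long_hinge (a point): Midpoint of the hinge line at the far side of the long box, on the plane of the lid's underside, 68 mm above the desk and 65 mm from the box's centre along box +x; the hinge line runs along box y.
- short_box: The box to leave alone: the same make, but smaller. A desk box, dark wood, 140 mm (box x) by 120 mm (box y) by 60 mm tall, open-topped with 6 mm walls, closed by a handleless lid; loose on the desk, 0.9 kg or so. Origin: centre of its underside. Box +x points from the lid's free edge to its hinge (roughly away from the robot), box z up.
- short_lid (a joint): Angle of the short box's lid: 0 shut; it must stay shut. Its catch works like the long one's.
- camera: Bystander: black camera, 125 mm wide, 97 mm tall, lens 60 mm long on its -x side. Origin: centre of the body's underside.
- pen_cup: Bystander: white ceramic cup, 72 mm across, 90 mm tall, with three pencils reaching 140 mm. Origin: centre of underside.
- planter: Bystander: small concrete pot, 72 mm across, 60 mm tall, with a small air plant to 100 mm. Origin: centre of underside.
Not all that is in view belongs to the job. What is shaped like the long_box but green is not meant.

How it is judged:
On the way, in this order (a step that is already met when the one before it is completed fails the run):
1. the long box's lid is pressed in (value of joint long_lid below -0.015 rad).
2. the lid has sprung ajar by itself, not touched by the robot (value of joint long_lid between 0.3 and 0.65 rad and contact force between long_box and the arm below 0.3 N and contact force between long_box and the fingers below 0.3 N), for 0.2 s.
3. the lid is pushed over past upright (value of joint long_lid above 1.62 rad), for 0.1 s.
At the end, for the whole second after the job is handed in: The long box's lid rests open past upright (over 1.62 rad), the short box's lid is shut, and both boxes and the bystanders stand upright within 30 mm of where they began (value of joint long_lid above 1.62 rad and value of joint short_lid below 0.05 rad and distance of each of long_box, short_box, camera, pen_cup, planter from where it was at the start of the episode below 0.03 m and angle between each of long_box, short_box, camera, pen_cup, planter's own z axis and vertical below 0.15 rad and linear speed of long_box below 0.02 m/s and velocity of joint long_lid between -0.1 and 0.1 rad/s); the robot touches nothing.
It fails at once if the raised lid is squeezed or forced hard (value of joint long_lid above 0.2 rad and contact force between long_box and the fingers above 30 N).
It fails at once if a box is lifted or tipped (height (world z) of any of long_box, short_box above 0.012 m or angle between any of long_box, short_box's own z axis and vertical above 0.15 rad).
It fails at once if a box is shoved more than 30 mm (distance of any of long_box, short_box from where it was at the start of the episode above 0.03 m).
It fails at once if the short box is opened (value of joint short_lid above 0.1 rad).
It fails at once if a bystander is moved, lifted or knocked over (distance of any of camera, pen_cup, planter from where it was at the start of the episode above 0.03 m or angle between any of camera, pen_cup, planter's own z axis and vertical above 0.3 rad).
It also fails if it takes over 48 s, if anything falls off the work surface, if the arm or the gripper's body presses on something with over 40 N, if the wrist force passes 120 N, or if a joint passes its speed limit or range.

### The arm

A 6-joint arm with a two-finger parallel gripper is mounted at the origin on the work surface. World frame = base frame: x ahead of the robot, y to its left, z up, the work surface at z = 0. Lengths are in m, angles in rad, forces in N, time in s.
With the tool pointing down it reaches from about 0.225 to 0.725 m from the base axis. Payload 3.1 kg.
Tool frame: the origin (TCP) lies at the very end of the fingers, on their centre line; the grasp point (between the pads) lies 19 mm behind it; z points along the fingers, y is the line along which they close (so a half turn about z gives the same grasp; the last joint's range is limited). The gripper opens to 85 mm and grips with 20 to 120 N. Pads are 22 mm wide; open, the fingers measure 114 mm over their backs; the gripper's body (76 mm by 85 mm) begins 54 mm behind the grasp point. The pads swing forward as they close: fully open they stand 13 mm farther back than shut.
Start: joints at [1.126, 0.048, 0.099, 1.622, 0, 1.443], TCP at [0.164, 0.499, 0.231] pointing down, gripper open.
Joint ranges: [-2.91, 2.91], [-0.99, 1.94], [-1.21, 1.42], [-2.12, 2.29], [-1.49, 1.47], [-3.14, 3.14]. Speed limits (rad/s): [2.79, 2.79, 3.14, 3.14, 3.14, 3.14].

### API

Orientations are given as a rotation vector (axis times angle).
In Python, from cell import ctrl gives the robot as it stands.
- The arm moves only by the tool jog_arm, never from a script. Its argument "targets" is text: rows parted by semicolons, each of 4 numbers parted by spaces: the shift along the tool's x, y, z in m, then the turn about the tool's z in degrees. In form: dx dy dz turn; .... A call has 1 to 20 rows; each row is the pose to reach, as a shift and turn from the pose commanded when the call began, along the tool's axes at that moment; what a row does not reach only later rows make up. A row lasts 1/12 s, in which the tool goes at most 41.7 mm and 7.16 degrees, less where a joint would pass 70% of its speed; a pose out of reach is approached as far as the arm can. A call with a gripper value outside its range is refused whole. "claw" is the closure, from 0 (fully open) to 1 (shut), set as the call begins (left out, the last holds). The fingers move at their own pace and stop on an object; "newtons" is the grip in N (left out, the last holds). Time passes only in rows, so rows that repeat a pose let the fingers close. It gives the time, the measured TCP pose, the force, the opening and the grip force at its end, in the units of the state.
- ctrl.observe(): the state, without advancing time (a new reading comes with each control period).
- ctrl.get_image(name): name is "scene" or "side" or "wrist"; returns a dict with "img" (480x640x3 uint8, red, green, blue), "K" (3x3 intrinsics, pixels), "R" (3x3) and "t" (3): a world point X has camera coordinates R X + t. Camera axes: x right, y down, z forward; pixel columns grow to the right and rows downward; lengths in m; the calibration is good to about 2 mm. A picture is of the moment at which its call begins. There is no depth.
- ctrl.hand_in(): hands the job in; it is judged then, once.
The state is a dict: "clock": time; "joints": joint angles; "joint_velocities": joint speeds; "joint_torque": joint torques, N m; "tool_pos": TCP position; "ee_rot": TCP orientation; "wrist_force": force on the tool from outside, world axes, zero at the start; "torque": the same for the moment, N m; "gripper_width": finger opening in m; "grasp_force": force on a finger pad.
Only numpy, scipy, OpenCV 4.12 (cv2) and the standard library are available. Lean on these libraries where they do the work, as an engineer would, in place of code of your own. Each camera call takes 0.05 s, during which the arm holds its last target. There are 200 camera calls.

## Working session

There is one attempt and no reset: what is moved stays moved. The work goes in short steps, Python scripts to look and compute and a tool call to move; the robot and the scene stay as the last step left them, time stands still between calls to the robot, and variables do not carry over. Pictures are saved under pics/ and viewed, at most 10 in all, crops included, and the job is handed in when it is done.

Besides the shell and the picture viewer there is one more tool, called after "Call:" as name(argument=value, ...) on one line, values as JSON. jog_arm: Moves the arm, as the interface text tells. Its arguments: {"type":"object","properties":{"targets":{"type":"string"},"claw":{"type":"number"},"newtons":{"type":"number"}},"required":["targets"]}

```bash
mkdir -p pics; cat > h.py <<'E'
import numpy as np, cv2
from cell import ctrl
def snap(n,f):
    d=ctrl.get_image(n); cv2.imwrite(f,d["img"][:,:,::-1]); np.savez(f[:-4]+'.npz',**d); return d
def ray(d,u,v,z):
    r=np.array(d["R"]).T@np.linalg.inv(d["K"])@[u,v,1.]; c=-np.array(d["R"]).T@d["t"]
    return c+r*(z-c[2])/r[2]
E
python3 - <<'E'
from h import *
for n in("scene","side"): snap(n,f"pics/{n}0.png")
s=ctrl.observe(); print(s["clock"],s["tool_pos"],s["ee_rot"],s["gripper_width"])
E
```

```text
0.1 [0.1633188  0.49835306 0.23023517] [-0.49545748 -3.10167026  0.00323797] 0.08573919365730862
```

View pics/scene0.png

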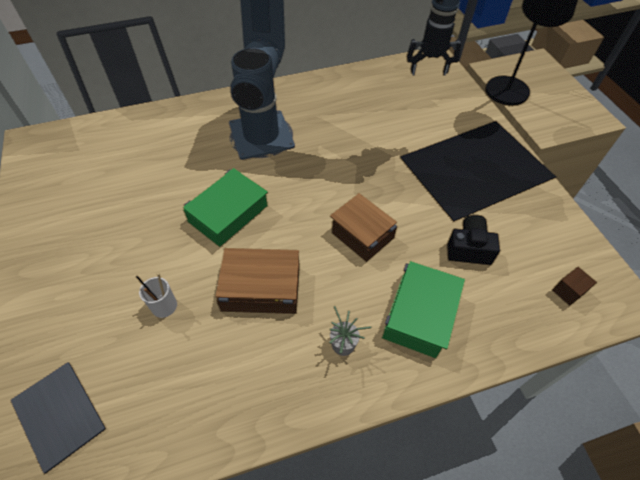

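View pics/side0.png

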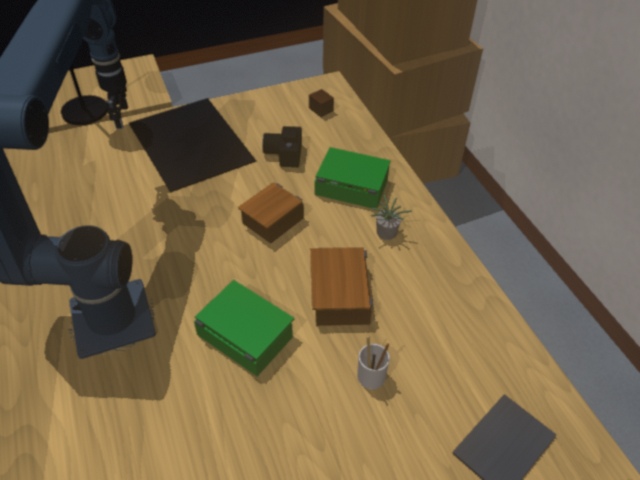

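Scene view: the brown boxes are at (259,280), large, and (364,226), small. The green ones at (226,206) and (425,308) are decoys. The large brown box at (259,280), or side (340,285), is the one that fits. I'll confirm it with a crop and measure the lid.

```bash
python3 - <<'E'
from h import *
rois={"scene":(200,235,320,325),"side":(295,235,390,335)}
for n,(a,b,c,e) in rois.items():
    d=dict(np.load(f"pics/{n}0.npz")); im=d["img"]
    hsv=cv2.cvtColor(im,cv2.COLOR_RGB2HSV); 
    print(n,[hsv[y,x].tolist() for x,y in ([(259,265),(259,300),(210,260),(240,270)] if n=="scene" else [(340,280),(340,315),(300,260),(345,260)])])
    m=((hsv[...,2]>85)&(hsv[...,2]<175)&(hsv[...,0]<15)&(hsv[...,1]>115)).astype(np.uint8)
    k=np.zeros_like(m);k[b:e,a:c]=m[b:e,a:c]; k=cv2.morphologyEx(k,cv2.MORPH_OPEN,np.ones((3,3)))
    k=cv2.morphologyEx(k,cv2.MORPH_CLOSE,np.ones((5,5)))
    cs=max(cv2.findContours(k,0,2)[0],key=cv2.contourArea)
    P=np.array([ray(d,*p[0],.076)[:2] for p in cs],np.float32)
    r=cv2.minAreaRect(P); print(r, cv2.boxPoints(r).round(3).tolist())
    im2=im[b-15:e+15,a-15:c+15,::-1].copy(); cv2.drawContours(im2,[cs-[a-15,b-15]],-1,(255,255,0),1)
    cv2.imwrite(f"pics/c_{n}.png",cv2.resize(im2,(390,400),interpolation=2))
cv2.imwrite("pics/crop.png",np.hstack([cv2.imread("pics/c_scene.png"),cv2.imread("pics/c_side.png")]))
for nm,z,us in(("cup",.09,[("scene",157,287),("side",374,355)]),("plant",.0,[("scene",344,350),("side",388,234)]),("small",.076,[("scene",364,218),("side",271,206)])):
    for n,u,v in us: print(nm,n,ray(dict(np.load(f"pics/{n}0.npz")),u,v,z).round(3))
E
```

```text
scene [[14, 129, 140], [13, 124, 39], [20, 80, 188], [14, 134, 137]]
((0.5800437927246094, -0.13708683848381042), (0.19928166270256042, 0.14314517378807068), 70.47549438476562) [[0.4790000021457672, -0.2070000022649765], [0.6140000224113464, -0.2549999952316284], [0.6809999942779541, -0.06700000166893005], [0.5460000038146973, -0.01899999938905239]]
side [[15, 169, 127], [16, 142, 61], [19, 122, 169], [15, 170, 132]]
((0.5782127380371094, -0.2220415621995926), (0.03168007358908653, 0.010447765700519085), 72.70431518554688) [[0.5690000057220459, -0.23600000143051147], [0.578000009059906, -0.23899999260902405], [0.5879999995231628, -0.20800000429153442], [0.578000009059906, -0.20499999821186066]]
cup scene [ 0.552 -0.387  0.09 ]
cup side [ 0.559 -0.394  0.09 ]
plant scene [0.814 0.015 0.   ]
plant side [0.801 0.007 0.   ]
small scene [0.497 0.183 0.076]
small side [0.497 0.167 0.076]
```

View pics/crop.png

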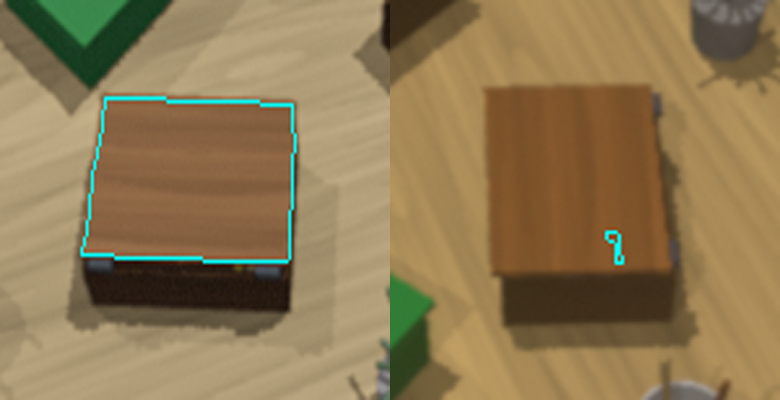

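The crop confirms it: a handleless dark-wood lid of 199 x 143 mm, with the hinges on the far (+x) side. Its centre is (0.580,-0.137), and box +x lies at -19.5°. Next I'll work out the shifts.

```bash
cat >> h.py <<'E'
from scipy.spatial.transform import Rotation as Ro
C=np.array([.580,-.137]); A=np.radians(-19.5); bx=np.array([np.cos(A),np.sin(A)]); H=C+.0725*bx
def shift(s,z):  # tool shift to a TCP target at s metres before the hinge line, height z
    o=ctrl.observe(); t=np.r_[H-s*bx,z]
    return (Ro.from_rotvec(o["ee_rot"]).inv().apply(t-o["tool_pos"])).round(4)
E
python3 - <<'E'
from h import *
print(H,shift(.125,.13)); R=Ro.from_rotvec(ctrl.observe()["ee_rot"]).as_matrix(); print(R.round(3))
E
```

```text
[ 0.64834151 -0.161201  ] [-0.5414 -0.4725  0.1011]
[[-0.95   0.312 -0.001]
 [ 0.312  0.95  -0.002]
 [ 0.    -0.002 -1.   ]]
```

Call:
jog_arm(targets="-0.015 -0.013 0 0; -0.045 -0.039 0 1.3; -0.075 -0.065 0 1.3; -0.105 -0.092 0 1.3; -0.135 -0.118 0 1.3; -0.165 -0.144 0 1.3; -0.195 -0.17 0 1.3; -0.225 -0.196 0 1.3; -0.255 -0.223 0 1.3; -0.285 -0.249 0 1.3; -0.315 -0.275 0 1.3; -0.345 -0.301 0 1.3; -0.375 -0.327 0 1.3; -0.405 -0.353 0 1.3; -0.435 -0.38 0 1.3; -0.465 -0.406 0 1.3; -0.495 -0.432 0 1.3; -0.52 -0.454 0.02 1.3; -0.535 -0.467 0.04 1.3; -0.541 -0.472 0.06 1.3", claw=1)

```text
clock: 1.77
tool_pos: [0.5318, -0.1215, 0.1698]
ee_rot: [0.536, 3.095, -0.002]
wrist_force: [0.0, -0.5, 0.4]
gripper_width: 0.0
grasp_force: 0.0
```

Call:
jog_arm(targets="0 0 0.015 0; 0 0 0.03 0; 0 0 0.04 0; 0 0 0.04 0; 0 0 0.04 0")

```text
clock: 2.18
tool_pos: [0.5299, -0.1178, 0.1306]
ee_rot: [-0.53, -3.095, -0.0]
wrist_force: [0.0, -0.5, 0.0]
gripper_width: -0.0001
grasp_force: 0.0
```

```bash
python3 - <<'E'
from h import *
o=ctrl.observe();print(o["clock"],o["tool_pos"],o["wrist_force"],o["gripper_width"],shift(.125,.077))
a=snap("side","pics/s1.png")["img"];b=snap("wrist","pics/w1.png")["img"]
cv2.imwrite("pics/v1.png",np.hstack([cv2.resize(a[170:370,230:430],(400,400)),cv2.resize(b,(400,300))[:,:] if 0 else cv2.copyMakeBorder(cv2.resize(b,(400,300)),0,100,0,0,0)])[:,:,::-1])
E
```

```text
2.1833 [ 0.52993253 -0.11784335  0.13060943] [ 0.01597357 -0.45317451  0.0431171 ] -8.763783188402622e-05 [-0.0012 -0.0013  0.0536]
```

View pics/v1.png

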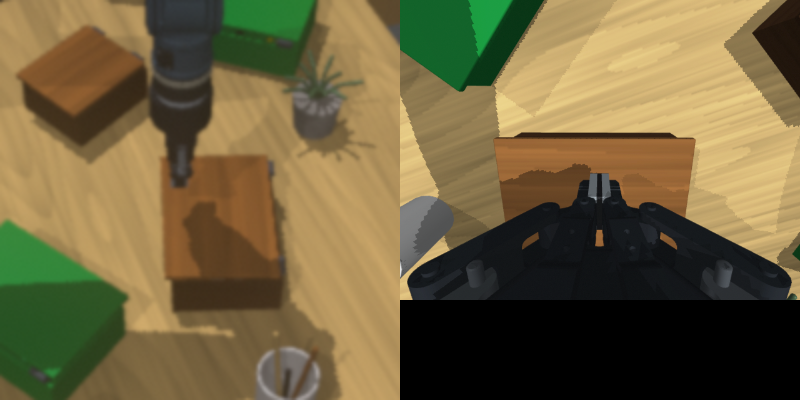

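Tip is over the press point, centred along the edge (crop x 597 against lid 495–694). Pressing now.

Call:
jog_arm(targets="-0.001 -0.001 0.02 0; -0.001 -0.001 0.038 0; -0.001 -0.001 0.048 0; -0.001 -0.001 0.052 0; -0.001 -0.001 0.054 0; -0.001 -0.001 0.056 0; -0.001 -0.001 0.058 0; -0.001 -0.001 0.059 0; -0.001 -0.001 0.059 0")

```text
clock: 3.03
tool_pos: [0.5317, -0.1196, 0.0735]
ee_rot: [0.53, 3.095, -0.0]
wrist_force: [-1.9, 1.5, 4.5]
gripper_width: -0.0001
grasp_force: 1.8
```

Call:
jog_arm(targets="0 0 0.001 0; 0 0 0.002 0; 0 0 0.003 0; 0 0 0.004 0; 0 0 0.004 0; 0 0 0.004 0")

```text
clock: 3.53
tool_pos: [0.5317, -0.1196, 0.0696]
ee_rot: [0.53, 3.095, -0.0]
wrist_force: [-2.1, 1.3, 8.1]
gripper_width: -0.0001
grasp_force: 4.1
```

Call:
jog_arm(targets="0 0 -0.02 0; 0 0 -0.05 0; 0.01 0 -0.085 0; 0.03 0 -0.12 0; 0.05 0 -0.12 0; 0.07 0 -0.12 0; 0.07 0 -0.12 0; 0.07 0 -0.12 0; 0.07 0 -0.12 0; 0.07 0 -0.12 0; 0.07 0 -0.12 0; 0.07 0 -0.12 0")

```text
clock: 4.53
tool_pos: [0.4655, -0.0964, 0.1878]
ee_rot: [-0.531, -3.096, -0.0]
wrist_force: [0.0, -0.0, -0.0]
gripper_width: -0.0004
grasp_force: 0.0
```

```bash
python3 - <<'E'
from h import *
o=ctrl.observe();print(o["clock"],o["tool_pos"],o["wrist_force"],shift(.165,.2),shift(.165,.095))
a=snap("side","pics/s2.png")["img"];b=snap("wrist","pics/w2.png")["img"]
cv2.imwrite("pics/v2.png",np.hstack([cv2.resize(a[170:370,230:430],(400,400)),cv2.copyMakeBorder(cv2.resize(b,(400,300)),0,100,0,0,0)])[:,:,::-1])
E
```

```text
4.5333 [ 0.46553866 -0.0963591   0.18778293] [ 0.03284764 -0.00598133 -0.00383068] [-0.029  -0.0001 -0.0122] [-0.029  -0.0001  0.0928]
```

View pics/v2.png

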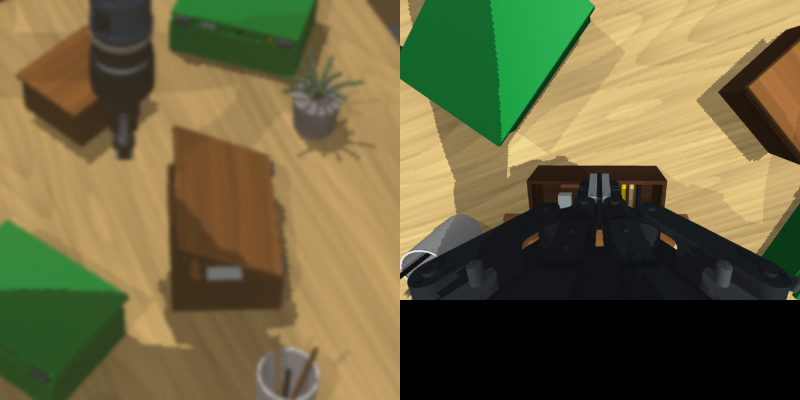

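The lid is ajar and the robot is clear of it: the side crop shows the front opening, and in the wrist crop the box interior is at (597,190). Next I'll lower the closed fingers in front of the edge.

Call:
jog_arm(targets="-0.005 0 0.02 0; -0.015 0 0.045 0; -0.025 0 0.07 0; -0.029 0 0.09 0; -0.029 0 0.098 0; -0.029 0 0.098 0; -0.029 0 0.098 0")

```text
clock: 5.22
tool_pos: [0.4922, -0.1057, 0.0904]
ee_rot: [-0.531, -3.096, -0.0]
wrist_force: [-0.2, -0.9, -0.6]
gripper_width: -0.0002
grasp_force: 0.0
```

```bash
python3 - <<'E'
from h import *
o=ctrl.observe();print(o["tool_pos"],o["wrist_force"],shift(.165,.09))
E
```

```text
[ 0.49220832 -0.10568869  0.09041969] [-0.22201678 -0.92303821 -0.63803545] [-0.0007 -0.0002  0.0004]
```

Now push along the arc, first part.

Call:
jog_arm(targets="-0.008 0 0 0; -0.016 0 -0.001 0; -0.022 0 -0.002 0; -0.026 0 -0.007 0; -0.029 0 -0.012 0; -0.032 0 -0.018 0; -0.035 0 -0.023 0; -0.039 0 -0.029 0; -0.043 0 -0.035 0; -0.048 0 -0.041 0; -0.053 0 -0.046 0; -0.058 0 -0.051 0; -0.064 0 -0.057 0; -0.064 0 -0.057 0")

```text
clock: 6.38
tool_pos: [0.5549, -0.128, 0.1489]
ee_rot: [0.53, 3.093, -0.001]
wrist_force: [-0.0, -0.2, -0.3]
gripper_width: 0.0002
grasp_force: 0.2
```

```bash
python3 - <<'E'
from h import *
o=ctrl.observe();print(o["tool_pos"],o["wrist_force"])
a=snap("side","pics/s3.png")["img"];b=snap("scene","pics/w3.png")["img"]
cv2.imwrite("pics/v3.png",np.hstack([cv2.resize(a[170:370,230:430],(400,400)),cv2.resize(b[180:360,170:350],(400,400))])[:,:,::-1])
E
```

```text
[ 0.55494342 -0.12795108  0.14887787] [-0.03189369 -0.20809096 -0.25133407]
```

View pics/v3.png

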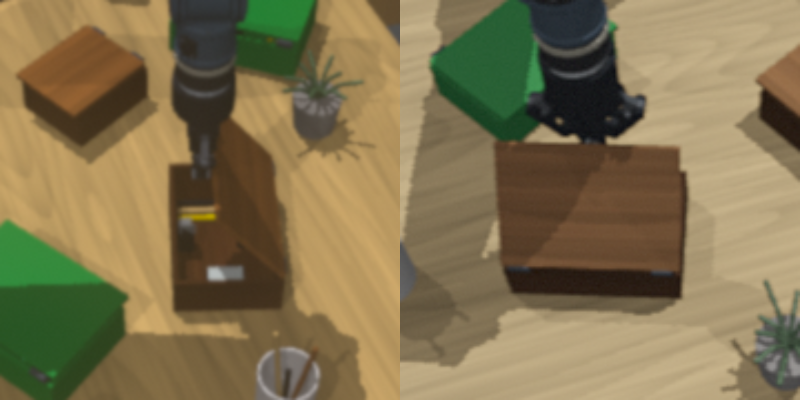

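The lid is following the finger, now well past ajar, and the box hasn't moved. Continuing.

Call:
jog_arm(targets="-0.006 0 -0.005 0; -0.012 0 -0.009 0; -0.018 0 -0.013 0; -0.025 0 -0.017 0; -0.031 0 -0.021 0; -0.037 0 -0.024 0; -0.044 0 -0.027 0; -0.051 0 -0.029 0; -0.058 0 -0.032 0; -0.065 0 -0.034 0; -0.072 0 -0.035 0; -0.079 0 -0.037 0; -0.086 0 -0.037 0; -0.093 0 -0.038 0; -0.1 0 -0.038 0; -0.106 0 -0.038 0; -0.11 0 -0.038 0; -0.11 0 -0.038 0; -0.11 0 -0.038 0")

```text
clock: 8.07
tool_pos: [0.6565, -0.1638, 0.185]
ee_rot: [-0.531, -3.096, -0.0]
wrist_force: [-0.3, 1.0, 0.9]
gripper_width: -0.0002
grasp_force: 0.0
```

```bash
python3 - <<'E'
from h import *
o=ctrl.observe();print(o["tool_pos"],o["wrist_force"],shift(0,.185))
a=snap("side","pics/s4.png")["img"];b=snap("scene","pics/w4.png")["img"]
cv2.imwrite("pics/v4.png",np.hstack([cv2.resize(a[170:370,230:430],(400,400)),cv2.resize(b[180:360,170:350],(400,400))])[:,:,::-1])
E
```

```text
[ 0.65650785 -0.16375423  0.18498421] [-0.31966844  1.0494543   0.85225347] [ 0.0086 -0.0003 -0.    ]
```

View pics/v4.png

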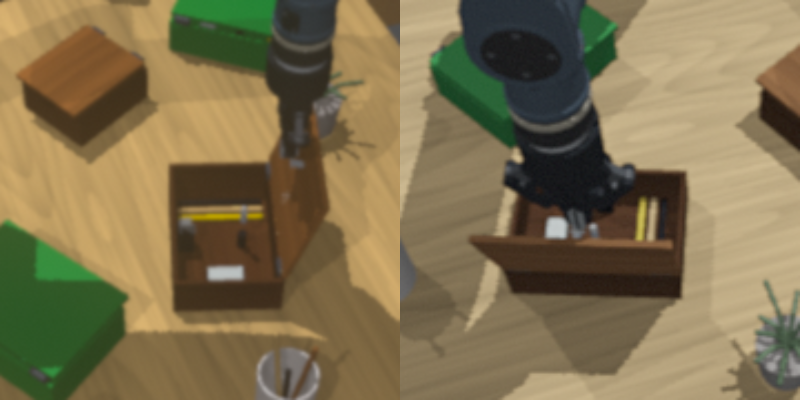

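The lid leans back past upright: its top edge is at (570,243) in the scene crop, beyond the hinge side. Backing off and then up.

Call:
jog_arm(targets="0.01 0 0 0; 0.03 0 -0.005 0; 0.055 0 -0.015 0; 0.085 0 -0.03 0; 0.115 0 -0.045 0; 0.145 0 -0.06 0; 0.17 0 -0.07 0; 0.18 0 -0.07 0; 0.18 0 -0.07 0; 0.18 0 -0.07 0; 0.18 0 -0.07 0; 0.18 0 -0.07 0")

```text
clock: 9.17
tool_pos: [0.4872, -0.104, 0.2544]
ee_rot: [-0.531, -3.095, -0.0]
wrist_force: [0.5, -1.0, -0.1]
gripper_width: 0.0002
grasp_force: 0.0
```

```bash
python3 - <<'E'
from h import *
o=ctrl.observe();print(o["tool_pos"],o["wrist_force"])
a=snap("side","pics/s5.png")["img"];b=snap("scene","pics/w5.png")["img"]
cv2.imwrite("pics/v5.png",np.hstack([cv2.resize(a[170:370,230:430],(400,400)),cv2.resize(b[180:360,170:350],(400,400))])[:,:,::-1])
E
```

```text
[ 0.48724487 -0.10401703  0.25443759] [ 0.53840277 -0.97529466 -0.10677882]
```

View pics/v5.png

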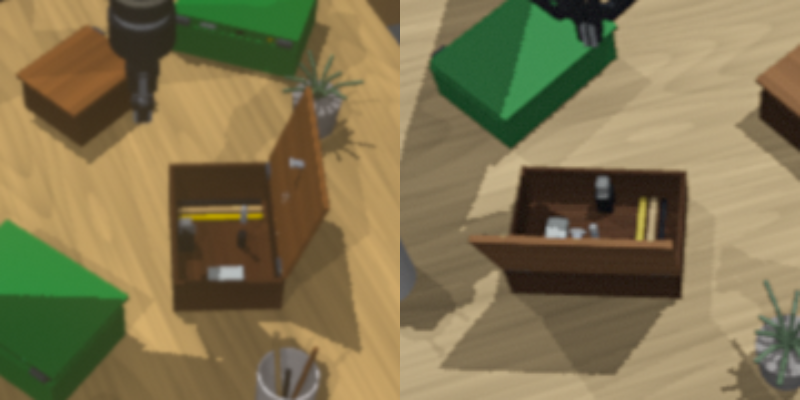

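The lid rests open at the back stop, the arm is clear, and nothing else has moved. Handing in.

```bash
python3 -c "
from cell import ctrl; print(ctrl.hand_in())"
```

```text
the job is handed in; nothing more can be done
None
```

The long box's lid was pressed, sprang ajar by itself, and was pushed over to lean back open; in the last pictures nothing else looked moved, and I handed the job in at about 9 s (no verdict was returned).

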